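Set the pasta machine back to its widest setting

ROBOT

A 6-joint arm with a two-finger parallel gripper is mounted at the origin on the work surface. World frame = base frame: x ahead of the robot, y to its left, z up, the work surface at z = 0. Lengths are in mm, angles in degrees, forces in N, time in s.
With the tool pointing down it reaches from about 300 to 850 mm from the base axis. Payload 4.2 kg.
Tool frame: the origin (TCP) lies midway between the tips of the shut fingers; the grasp point (between the pads) lies 19 mm behind it; z points along the fingers, y is the line along which they close (so a half turn about z gives the same grasp; the last joint's range is limited). The gripper opens to 91 mm and grips with 3 to 60 N. Pads are 32 mm wide; open, the fingers measure 118 mm over their backs; the gripper's body (76 mm by 178 mm) begins 60 mm behind the grasp point.
Start: joints at [68.411, 18.312, 89.639, -0, 72.044, -1.146], TCP at [200.838, 538.802, 213.976] pointing down, gripper open.
Joint ranges: [-177.97, 177.97], [-48.28, 115.42], [12.27, 149.76], [-77.06, 257.06], [2.81, 150.46], [-146.56, 146.56]. Speed limits (degrees/s): [147.25, 147.25, 180, 180, 180, 180].

INTERFACE

Orientations are given as [roll, pitch, yaw] about the fixed x, y, z axes, in that order (R = Rz(yaw) Ry(pitch) Rx(roll)).
In Python, from workcell import env gives the robot as it stands.
- The arm moves only by the tool send_rows, never from a script. Its argument "steps" is a list that holds one entry, the list of rows, each a list of 5 numbers: the shift along the tool's x, y, z scaled (see below), then the turn about the tool's z scaled (see below), then the opening, from 0 (shut) to 1 (fully open). In form: [[[dx, dy, dz, yaw, fingers], ...]]. A call has 1 to 5 rows; each row shifts and turns the commanded pose from where the row before left it, along the tool's axes as they then stand; what a row does not reach is not made up. The controller multiplies each number of a shift by 0.04 m and each number of a turn by 0.12 rad. A row lasts 1/12 s, in which the tool goes at most 41.7 mm and 7.16 degrees, less where a joint would pass 70% of its speed; a pose out of reach is approached as far as the arm can. A call with a number of a shift or a turn outside -1 to 1 is refused whole. A call with a gripper value outside its range is refused whole. The fingers move at their own pace and stop on an object; "squeeze" is the grip in N (left out, the last holds). Time passes only in rows, so rows that do not move let the fingers close. It gives the time, the measured TCP pose, the force, the opening and the grip force at its end, in the units of the state.
- env.state(): the state, without advancing time (a new reading comes with each control period).
- env.grab_frame(name): name is "scene" or "top"; returns a dict with "pixels" (384x512x3 uint8, red, green, blue), "depth" (384x512 float32, mm along the optical axis (not along the pixel's ray), 0 where there is no reading), "intrinsics" (3x3 intrinsics, pixels), "cam_to_world" (4x4, takes a point from camera to world coordinates). Camera axes: x right, y down, z forward; pixel columns grow to the right and rows downward; lengths in mm; the calibration is good to about 2 mm. A picture is of the moment at which its call begins.
- env.job_done(): hands the job in; it is judged then, once.
The state is a dict: "time_s": time; "qpos": joint angles; "qvel": joint speeds; "effort": joint torques, N m; "ee_pos": TCP position; "ee_rot": TCP orientation; "force": force on the tool from outside, world axes, zero at the start; "torque": the same for the moment, N m; "gripper_width": finger opening in mm; "gripper_force": force on a finger pad.
Only numpy, scipy, OpenCV 4.12 (cv2) and the standard library are available. Lean on these libraries where they do the work, as an engineer would, in place of code of your own. Each camera call takes 0.05 s, during which the arm holds its last target. There are 200 camera calls.

TASK

Set the pasta machine back to its widest setting: pull its sprung thickness dial straight out to its stop, turn it until the tab on its rim points straight up at the mark on the cheek, and let it spring fully home in its notch there. Leave the other things on the counter where they are.

Things in the scene. Friction and masses are not known exactly. Their poses are not given: they have to be found in the camera images.
- machine: steel hand-cranked pasta machine, 170 (x) by 155 (y) by 147 mm high, fast on the counter. Origin under its middle; own x runs along the rollers, out of the cheek (side plate) with the dial; z up. That cheek's outer face is at own x = 85 mm; its top is a half round of radius 47 mm about the dial's axis, which is parallel to own x at own y = 0, height 100 mm.
- mark (a point): small raised index mark on the dial's cheek, straight above the dial's axis (own x 85, y 0, height 142 mm on the machine): the widest setting
- dial_grip (a point): point on the dial's axis at the middle of its grip; moves out and in with the dial: 28 mm from the cheek's face when home, 38 mm at the stop. Black plastic dial: round ribbed grip 40 mm in diameter, 28 mm long (14 mm to each side of this point along the axis), and behind it, next to the cheek, a flange 62 mm in diameter, 11 mm thick. Own axes are the machine's.
- dial_tab (a point): tip of the small tab (6 mm wide, 3 mm thick) that sticks 6 mm out of the flange's rim, 37 mm from the dial's axis; a white line 4 mm wide runs from the tab across the flange and the end face of the grip
- pin (a point): tip of the lowest of five fixed 5 mm pins on the cheek, hidden behind the flange, 24 mm straight below the dial's axis, 10 mm proud of the cheek. They enter ten notches (36 degrees apart, about 4 degrees of play each way) between pointed teeth in the flange's back, so the dial cannot turn when home. Let go near a notch, the dial slips round into it and home; midway it may stay on the teeth.
- dial_pull (a joint): how far the dial is pulled out along the machine's own +x, in m: 0 fully home, 0.010 at its stop. A spring draws it home (5 N when home, 9 N at the stop). Its teeth are clear of the pins beyond 8 mm; there it turns freely, with light friction. It starts home in some notch, or seldom on the teeth between two notches at 0.005 to 0.008.
- dial (a joint): angle of the dial in rad about the machine's own +x (counter-clockwise positive, seen facing the dial): 0 (or a full turn, 6.283) when the tab points straight up at the mark; the notches lie at multiples of 0.628. It can be turned either way without end. Starts between about 1.2 and 5.1.
- crank: the machine's loose crank lying on the counter: flat steel arm 95 mm, shaft and wooden handle, 20 mm high; origin under the arm's middle. Leave alone.
- scraper: dough scraper lying on the counter, steel blade and wooden handle, 95 by 150 mm, 24 mm high; origin under its middle. Leave alone.
- bowl: white ceramic bowl, 150 mm across, 65 mm high; origin under its middle. Leave alone.
- jar: glass storage jar with steel lid, 84 mm across, 120 mm high; origin under its middle. Leave alone.

How it is judged (in metres and radians):
On the way:
1. the dial is pulled out to its stop (value of joint dial_pull above 0.0085 m), for 0.2 s.
At the end, for the whole second after the job is handed in: The dial is home (within 1.5 mm) in the notch where its tab points straight up at the mark (tab tip within 5 mm to either side), at rest; the other things lie where they were (within 20 mm) (value of joint dial_pull below 0.0015 m and y of dial_tab in the frame of machine between -0.005 and 0.005 m and z of dial_tab in the frame of machine above 0.12 m and velocity of joint dial between -0.05 and 0.05 rad/s); the robot touches nothing.
It fails at once if the crank, scraper, bowl or jar is displaced by more than 20 mm or tipped (distance of any of crank, scraper, bowl, jar from where it was at the start of the episode above 0.02 m or angle between any of bowl, jar's own z axis and vertical above 0.3 rad).
It also fails if it takes over 58 s, if anything falls off the work surface, if the arm or the gripper's body presses on something with over 40 N, if the wrist force passes 120 N, or if a joint passes its speed limit or range.

## Working session

There is one attempt and no reset: what is moved stays moved. The work goes in short steps, Python scripts to look and compute and a tool call to move; the robot and the scene stay as the last step left them, time stands still between calls to the robot, and variables do not carry over. Pictures are saved under pics/ and viewed, at most 10 in all, crops included, and the job is handed in when it is done.

Besides the shell and the picture viewer there is one more tool, called after "Call:" as name([rows], argument=value, ...), one row to a line, values as JSON. send_rows: Moves the arm, as the interface text tells. Shifts and turns lie within -1 to 1; 1 stands for 0.04 m of shift or 0.12 rad of turn. Its arguments: {"type":"object","properties":{"steps":{"type":"array"},"squeeze":{"type":"number"}},"required":["steps"]}

```bash
mkdir -p pics; python3 - <<'E'
from workcell import env
import cv2,numpy as np
for n in("scene","top"):
    f=env.grab_frame(n); cv2.imwrite(f"pics/{n}0.png",f["pixels"][:,:,::-1]); np.savez(f"{n}0.npz",**f)
    print(n,f["intrinsics"].round(1).tolist(),f["cam_to_world"].round(3).tolist())
print(env.state())
E
```

```text
scene [[382.8, 0.0, 253.8], [0.0, 382.8, 192.8], [0.0, 0.0, 1.0]] [[0.221, 0.631, -0.743, 1518.025], [0.975, -0.128, 0.181, -192.604], [0.019, -0.765, -0.644, 921.98], [0.0, 0.0, 0.0, 1.0]]
top [[384.7, 0.0, 253.9], [0.0, 384.7, 190.8], [0.0, 0.0, 1.0]] [[-0.153, -0.966, 0.206, 338.591], [-0.988, 0.151, -0.027, 55.37], [-0.005, -0.208, -0.978, 1323.24], [0.0, 0.0, 0.0, 1.0]]
{'time_s': 0.1, 'qpos': array([ 6.84102071e+01,  1.83477130e+01,  8.96977580e+01,  4.41532393e-04,
        7.20457164e+01, -1.14541592e+00]), 'qvel': array([ 0.00073636, -0.13848462, -0.14986856,  0.00591885,  0.1092071 ,
       -0.0291421 ]), 'effort': array([-9.45655620e-05, -4.13331199e+01, -2.32511687e+01,  7.28931092e-02,
        4.21202474e-02, -6.50489096e-05]), 'ee_pos': array([200.67347697, 538.36744704, 213.21826179]), 'ee_rot': array([-1.79908839e+02, -2.24256064e-03,  1.59555485e+02]), 'force': array([ 0.63751293, -0.83535264, -0.15563094]), 'torque': array([0.01243341, 0.00227184, 0.05475824]), 'gripper_force': 0.0, 'gripper_width': 91.12627619807255}
```

View pics/scene0.png

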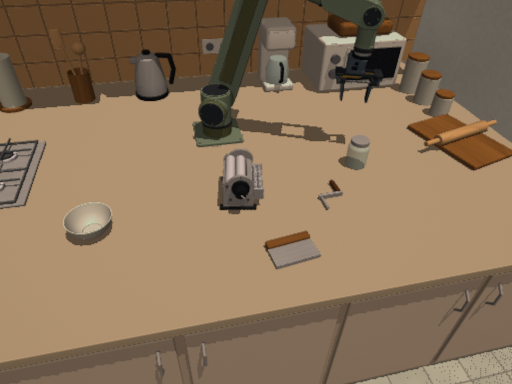

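View pics/top0.png

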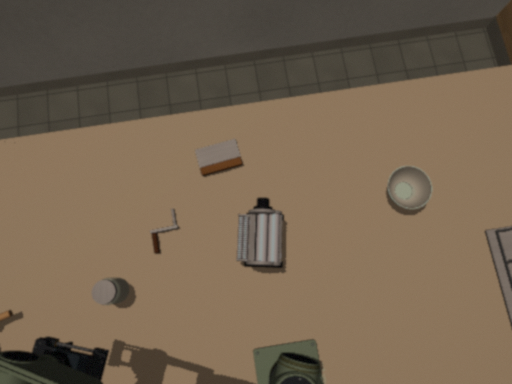

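The scene view shows the machine at about (240,180), with its dark dial at (241,188) facing the camera. The crank is at (330,193), the scraper at (292,248), the jar at (358,152) and the bowl at (88,223). In the top view the machine is at (262,238), with the dial sticking out at (263,203). I'll enlarge the machine and build point clouds.

```bash
cat > h.py <<'E'
import cv2,numpy as np
def cloud(f):
    K=f["intrinsics"];T=f["cam_to_world"];d=f["depth"].astype(float)
    v,u=np.mgrid[:384,:512]
    P=np.stack([(u-K[0,2])/K[0,0]*d,(v-K[1,2])/K[1,1]*d,d],-1)
    P=P@T[:3,:3].T+T[:3,3]; P[d==0]=np.nan
    return P
def proj(f,p):
    T=f["cam_to_world"];c=(np.asarray(p,float)-T[:3,3])@T[:3,:3]; q=c@f["intrinsics"].T
    return q[...,:2]/q[...,2:]
E
python3 - <<'E'
from h import *
S=dict(np.load("scene0.npz"));T=dict(np.load("top0.npz"))
a=S["pixels"][140:215,210:275,::-1];b=T["pixels"][190:275,230:295,::-1]
a=cv2.resize(a,None,fx=7,fy=7,interpolation=cv2.INTER_CUBIC)[:525];b=cv2.resize(b,(int(65*525/85),525),interpolation=cv2.INTER_CUBIC)[:,:340]
im=np.zeros((525,800,3),np.uint8);im[:,:455]=a;im[:,460:800]=cv2.convertScaleAbs(b,alpha=1.3)
cv2.imwrite("pics/crop0.png",im)
P=cloud(T);m=(P[...,2]>25)&(P[...,2]<180)
n,l,s,c=cv2.connectedComponentsWithStats(m.astype(np.uint8));k=l[238,262];q=P[l==k];print(s[k],q.min(0),q.max(0))
for lo in(100,120,135):
    w=q[q[:,2]>lo]; print(lo,len(w),cv2.minAreaRect(w[:,:2].astype(np.float32)))
Q=cloud(S)
for v in range(172,210,2): print(v,[tuple(int(x) if x==x else -1 for x in Q[v,u]) for u in range(224,268,6)])
E
```

```text
[ 236  197   46   69 2508] [350.9491645  -53.44056087  25.43476606] [571.18627855 111.73099966 152.5403933 ]
100 1825 ((462.0494079589844, 9.576862335205078), (106.92528533935547, 214.18295288085938), 79.19781494140625)
120 734 ((461.71240234375, 11.976009368896484), (95.3935546875, 206.10702514648438), 79.11624145507812)
135 138 ((450.8006591796875, 20.34332275390625), (66.79132080078125, 180.90838623046875), 78.10858154296875)
172 [(435, -40, 99), (466, -23, 119), (462, -1, 113), (472, 17, 118), (461, 41, 106), (434, 69, 82), (433, 92, 78), (340, 141, 2)]
174 [(449, -42, 101), (474, -25, 117), (-1, -1, -1), (483, 15, 117), (474, 38, 108), (440, 68, 78), (450, 88, 82), (351, 139, 0)]
176 [(461, -44, 101), (488, -27, 119), (521, -12, 142), (530, 5, 146), (483, 36, 106), (452, 65, 78), (460, 85, 81), (356, 137, -4)]
178 [(474, -46, 103), (513, -31, 130), (523, -13, 135), (530, 5, 138), (534, 25, 138), (464, 62, 78), (468, 83, 78), (378, 131, 2)]
180 [(484, -48, 102), (521, -33, 128), (523, -13, 127), (527, 6, 127), (531, 26, 127), (476, 60, 79), (486, 79, 83), (388, 129, 0)]
182 [(515
[... 1087 characters left out ...]
 44), (567, -1, 82), (531, 26, 46), (526, 49, 38), (529, 70, 37), (489, 104, -1)]
200 [(515, -55, 38), (522, -35, 41), (523, -14, 38), (528, 6, 38), (534, 26, 40), (492, 58, 0), (496, 79, -1), (502, 100, 0)]
202 [(517, -55, 30), (518, -34, 28), (522, -14, 27), (528, 6, 29), (533, 26, 30), (502, 55, -1), (509, 76, 0), (510, 99, -2)]
204 [(519, -56, 23), (516, -34, 17), (521, -14, 17), (529, 5, 20), (533, 26, 20), (525, 50, 9), (-1, -1, -1), (524, 95, 1)]
206 [(517, -56, 12), (518, -35, 9), (523, -14, 10), (527, 6, 9), (531, 27, 9), (539, 47, 13), (528, 72, -1), (533, 93, 0)]
208 [(523, -57, 8), (526, -36, 6), (526, -15, 2), (533, 5, 5), (536, 26, 4), (541, 47, 4), (545, 67, 5), (541, 91, -2)]
```

View pics/crop0.png

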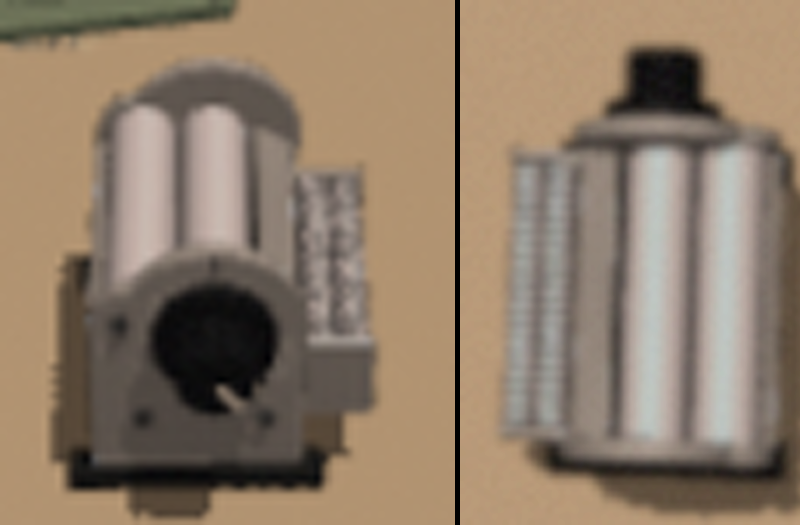

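The crop shows the dial (flange centre about (215,335) in the left panel), its white line running to the lower right at (220,385)–(265,413), and the mark at the top (213,265). The long axis of the machine lies at yaw of about −10°.

```bash
python3 - <<'E'
from h import *
S=dict(np.load("scene0.npz"));T=dict(np.load("top0.npz"))
Q=cloud(S);q=Q[176:206,222:254].reshape(-1,3);q=q[(q[:,2]>12)&(q[:,2]<140)&(q[:,0]>500)]
# cheek: x = a + b*y, robust
w=np.abs(q[:,0]-(526+.17*q[:,1]))<8
for _ in range(5):
    b,a=np.polyfit(q[w,1],q[w,0],1); w=np.abs(q[:,0]-a-b*q[:,1])<6
psi=-np.arctan(b);print("cheek",a,b,np.degrees(psi),w.sum())
ex=np.array([np.cos(psi),np.sin(psi)]);ey=np.array([-ex[1],ex[0]])
off=np.array([a,0])@ex; print("face own-x offset",off)
c=q[w];t=c[:,:2]@ey; print("cheek y-range",np.percentile(t,[0.5,99.5]))
# dark grip in top view
g=T["pixels"].max(2).astype(int);print(g[196:214,250:278])
P=cloud(T)
for zz in(112,):
  K=T["intrinsics"];M=T["cam_to_world"]
  for r in range(198,212):
    cols=np.where(g[r,250:278]<45)[0]+250
    if len(cols)<4: continue
    out=[]
    for u in(cols.min()-.5,cols.max()+.5):
        d=M[:3,:3]@np.array([(u-K[0,2])/K[0,0],(r-K[1,2])/K[1,1],1]);p=M[:3,3]+d*(100-M[2,3])/d[2];out+= [p[:2]@ex-off,p[:2]@ey]
    print(r,cols.min(),cols.max(),np.round(out,1),"mid",round((out[1]+out[3])/2,1))
# white line in scene
s=S["pixels"];print(s[185:202,236:252].max(2))
K=S["intrinsics"];M=S["cam_to_world"]
e=q[(q[:,:2]@ex-off>35)];print("end face pts",len(e),np.median(e[:,:2]@ex-off),(e[:,:2]@ey).min(),(e[:,:2]@ey).max(),np.median(e[:,:2]@ey),e[:,2].min(),e[:,2].max())
E
```

```text
cheek 526.9223891761807 0.1950593968589052 -11.037487490141396 586
face own-x offset 517.1754477496722
cheek y-range [ 38.61804031 144.72119014]
[[141 144 141 142 142 142 141 138 134 133 131 132 132 132 132 132 134 138
  139 143 142 142 142 142 142 142 142 141]
 [143 141 144 141 142 141 135 120 105  98  97  96  97  98  96  96 102 113
  125 137 141 142 142 141 141 142 141 142]
 [142 142 142 143 141 140 124  93  65  52  49  48  51  50  50  50  58  72
   95 122 138 141 143 143 142 143 142 142]
 [141 141 142 141 142 136 112  73  35  21  20  25  21  26  17  14  22  32
   62 103 130 141 141 142 141 142 142 143]
 [141 142 143 141 143 136 109  65  22  12  12  16  19  21  16  17  15  13
   44  96 126 141 140 143 142 141 142 143]
 [143 143 142 141 141 135 107  62  27  14  14  14  17  14  16  14  13  15
   42  91 126 140 142 143 142 142 142 142]
 [142 142 143 142 142 133 107  64  24  14  16  18  14  16  15  11  11  13
   42  90 125 140 142 142 142 142 143 143]
 [142 142 142 141 141 135 105  62  25  13  15  13  18  19  17  12  12  12
   43  90 126 139 142 142 142 141 143 142]
 [143 141 141 140 1
[... 2148 characters left out ...]
3  10  12  14  16  31  80  98 101  95]
 [ 14  11  12  11  12  12  13  14  15  13  38  41  83  95  94  93]
 [ 11  12  14  15  31 109  80  26  14  12  70  81  89  92  92  92]
 [ 15  14  11  13  22  91 123  81  26  21  72  90  92  92  91  91]
 [ 35  15  14  13  14  37  94 122 100  73  74  88  92  92  90  91]
 [ 70  47  27  17  11  13  37  95 100  84  77  70  73  87  91  91]
 [ 79  73  68  65  55  61  65  75  82  80  69  52  49  75  89  92]
 [ 78  78  78  78  75  76  77  77  78  85  77  55  52  79  90  91]
 [ 78  78  78  78  77  77  77  77  77  87  81  72  79  87  91  90]]
end face pts 98 40.439113140722725 80.42804569318771 120.2538443357507 100.3362034849753 80.39671352698554 120.4359130150184
```

```bash
python3 - <<'E'
from h import *
S=dict(np.load("scene0.npz"))
psi=np.radians(-11);ex=np.array([np.cos(psi),np.sin(psi)]);ey=np.array([-ex[1],ex[0]])
def w(x,y,z): return np.r_[ex*(516.5+x)+ey*(101.5+y),z]
print("axis pts: end",proj(S,w(42,0,100)),"flange",proj(S,w(14,0,100)),"axis world grip mid",w(28,0,100))
for k in range(2,9):
    t=k*.6283
    f=lambda x,r:proj(S,w(x,-r*np.sin(t),100+r*np.cos(t))).round(1)
    print(round(t,2),"end",f(42,3),f(42,19),"flange",f(14,21),f(14,31),"tab",f(14,37))
E
```

```text
axis pts: end [240.46565887 194.24173854] flange [240.43343633 188.86822061] axis world grip mid [553.86311442  -4.26033886 100.        ]
1.26 end [239.6 194. ] [235.  192.9] flange [234.5 187.4] [231.6 186.7] tab [229.9 186.3]
1.88 end [239.6 194.5] [235.  195.6] flange [234.5 190.4] [231.7 191.1] tab [230.1 191.5]
2.51 end [239.9 194.8] [237.1 197.8] flange [236.8 192.7] [235.1 194.6] tab [234.1 195.6]
3.14 end [240.5 194.9] [240.5 198.6] flange [240.5 193.6] [240.5 195.9] tab [240.5 197.2]
3.77 end [241.  194.8] [243.8 197.7] flange [244.1 192.7] [245.8 194.5] tab [246.8 195.6]
4.4 end [241.3 194.5] [245.9 195.6] flange [246.3 190.3] [249.1 191. ] tab [250.8 191.4]
5.03 end [241.3 194. ] [245.9 192.9] flange [246.4 187.4] [249.2 186.6] tab [250.9 186.2]
```

The dial starts at 3.77 rad: the projected line on the end face and the tab match the pixels for that notch. It needs +2.51 rad, which is 4 notches counter-clockwise. I'll press one finger on the grip's side, pull, then roll it vertically: up on the +y side, or down on the −y side.

Call:
send_rows([
  [[0,0,0,-0.685,1],[0,0,0,-0.685,1],[-0.684,-0.684,0,0,1],[-0.684,-0.684,0,0,1],[-0.684,-0.684,0,0,1]],
], squeeze=20)

```text
time_s: 0.52
ee_pos: [265.8, 441.4, 213.2]
ee_rot: [-179.9, -0.0, 169.1]
force: [0.1, -0.1, 0.4]
gripper_width: 90.7
gripper_force: 0.0
```

Call:
send_rows([
  [[-0.684,-0.684,0,0,1],[-0.684,-0.684,0,0,1],[-0.684,-0.684,0,0,1],[-0.684,-0.684,0,0,1],[-0.684,-0.684,0,0,1]],
])

```text
time_s: 0.93
ee_pos: [374.2, 280.3, 213.7]
ee_rot: [-180.0, -0.0, 169.0]
force: [0.3, 0.7, -0.4]
gripper_width: 91.4
gripper_force: 0.0
```

Call:
send_rows([
  [[-0.684,-0.684,0,0,1],[-0.684,-0.684,0,0,1],[-0.684,-0.684,0,0,1],[-0.684,-0.684,0,0,1],[-0.684,-0.684,0,0,1]],
])

```text
time_s: 1.35
ee_pos: [482.4, 119.8, 213.7]
ee_rot: [-180.0, -0.0, 169.0]
force: [0.3, 1.2, 0.7]
gripper_width: 91.4
gripper_force: 0.0
```

Call:
send_rows([
  [[-0.684,-0.684,0,0,1],[-0.684,-0.684,0,0,1],[-0.684,-0.684,0,0,1],[-0.684,-0.684,0,0,1],[0,0,0,0,1]],
])

```text
time_s: 1.77
ee_pos: [571.7, -12.1, 213.1]
ee_rot: [-179.9, 0.1, 168.7]
force: [-0.3, -0.5, 0.4]
gripper_width: 91.1
gripper_force: 0.0
```

Call:
send_rows([
  [[0.1,0.1,0.9,0,1],[0,0,0.9,0,1],[0,0,0.9,0,1],[0,0,0.9,0,1],[0,0,0.08,0,1]],
])

```text
time_s: 2.18
ee_pos: [559.9, -1.6, 60.5]
ee_rot: [-179.9, -0.8, 169.0]
force: [-1.2, -0.8, 0.5]
gripper_width: 91.2
gripper_force: 0.0
```

```bash
cat > look.py <<'E'
import sys
from h import *
from workcell import env
n=sys.argv[1];s=env.state();p=s["ee_pos"]
print("t",round(s["time_s"],2),"own x-face,y-axis,z",(p[0]*.9816-p[1]*.1908-516.5).round(1),(p[0]*.1908+p[1]*.9816-101.5).round(1),p[2].round(1),"F own",(s["force"]@np.array([[.9816,.1908,0],[-.1908,.9816,0],[0,0,1]])).round(1))
S=env.grab_frame("scene");T=env.grab_frame("top")
a=cv2.resize(S["pixels"][150:220,210:275,::-1],(455,490),interpolation=cv2.INTER_CUBIC)
b=cv2.resize(T["pixels"][170:240,230:279,::-1],(343,490),interpolation=cv2.INTER_CUBIC)
cv2.imwrite(f"pics/{n}.png",cv2.convertScaleAbs(np.hstack([a,b]),alpha=1.4))
g=S["pixels"].max(2);print(g[185:202,228:252])
E
python3 look.py down1
```

```text
t 2.18 own x-face,y-axis,z 33.4 3.8 60.5 F own [-1.  -1.1  0.5]
[[73 80 80 72 42 22 23 21 20 23 23 22 23 23 22 25 25 28 26 26 35 54 68 71]
 [83 87 88 85 78 76 78 76 76 76 79 77 76 77 79 81 79 76 81 79 83 87 91 92]
 [76 77 79 77 77 77 78 77 71 77 82 81 80 80 81 81 80 81 83 85 89 90 89 90]
 [60 66 66 53 42 41 40 41 34 41 43 43 43 43 43 44 45 46 45 49 49 58 78 82]
 [72 77 77 47 17 10 10  7 10 12 11 11 11 10 11 10 18 19 15 13 15 41 74 84]
 [77 82 82 56 24 11 11  8 10 10 14 11 13 12 13 13 18 17 18 16 11 51 77 82]
 [74 82 82 65 30 12 10  7 10 12 11 13 15 12 13 12 15 17 17 14 14 65 80 81]
 [72 82 82 77 51 22 11 12  9 11 13 13 14 12 12 13 10 15 16 16 34 72 81 82]
 [73 82 81 81 74 43 15 12 10 10 12 14 10 12 12 13 13 10 15 35 81 85 81 82]
 [74 81 82 81 81 73 48 22  9 10 13 11 11 13 12 11 10 12 39 42 87 86 80 82]
 [74 82 81 82 82 82 67 31 13 12 14 12 28 85 57 14 13 12 71 83 86 82 81 81]
 [75 83 83 83 83 84 79 46 16 12 14 11 20 74 95 58 16 21 74 93 85 81 82 81]
 [75 82 83 82 83 83 82 64 36 14 11 10 12 33 75 95 76 67 78 91 84 80 80 80]
 [74 72 63 69 79 81 82 78 71 49 29 16 10 11 32 79 88 83 80 72 63 75 80 80]
 [68 55 42 56 76 83 82 82 82 76 71 69 59 64 69 76 83 82 73 51 40 65 79 80]
 [71 56 44 60 77 82 81 81 82 82 81 81 76 80 80 80 81 88 80 53 50 70 79 79]
 [73 75 73 77 81 81 80 80 80 80 80 80 80 80 80 80 80 90 84 73 72 77 79 79]]
```

View pics/down1.png

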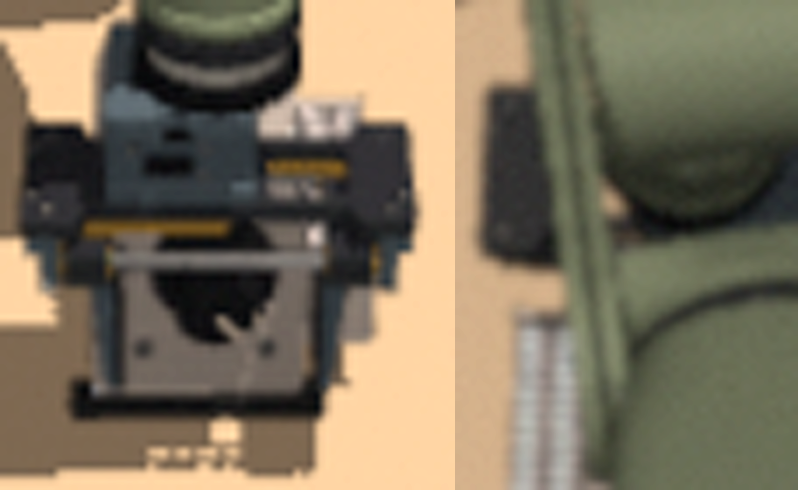

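The arm has descended with its fingers on either side of the dial: left finger about (105,310), right finger about (325,310). The line is still at lower right, so the dial hasn't moved. The tool is about 10 mm too far in, so I'll back it out and let it settle.

Call:
send_rows([
  [[-0.2,0,-0.1,0,1],[0,0,0,0,1],[0,0,0,0,1]],
])

```text
time_s: 2.53
ee_pos: [575.7, -3.6, 73.5]
ee_rot: [179.9, 0.3, 169.0]
force: [-0.3, 0.4, 0.2]
gripper_width: 91.1
gripper_force: 0.0
```

Call:
send_rows([
  [[0.18,-0.3,0.2,0,1],[0,-0.25,0,0,1],[0,0,0,0,1],[0,0,0,0,1]],
])

```text
time_s: 2.87
ee_pos: [562.5, -24.2, 63.7]
ee_rot: [180.0, 0.1, 168.9]
force: [0.3, 0.1, 0.9]
gripper_width: 90.9
gripper_force: 0.0
```

Call:
send_rows([
  [[0,-0.1,0,0,1],[0,0,0,0,1],[0,0,0,0,1]],
])

```text
time_s: 3.12
ee_pos: [561.4, -27.6, 63.0]
ee_rot: [180.0, 0.0, 169.0]
force: [-0.7, 0.2, -0.6]
gripper_width: 91.1
gripper_force: 0.0
```

Call:
send_rows([
  [[-0.05,-0.1,0,0,1],[0,0,0,0,1],[0,0,0,0,1]],
])

```text
time_s: 3.37
ee_pos: [561.8, -30.0, 62.5]
ee_rot: [179.8, -0.1, 168.9]
force: [-2.4, 7.9, 1.5]
gripper_width: 91.2
gripper_force: 3.5
```

Call:
send_rows([
  [[0,-0.05,0,0,1],[0,0,0,0,1],[0,0,0,0,1]],
])

```text
time_s: 3.62
ee_pos: [561.9, -30.3, 62.5]
ee_rot: [179.6, -0.1, 168.8]
force: [0.4, 12.0, -0.6]
gripper_width: 91.5
gripper_force: 6.4
```

Call:
send_rows([
  [[0,-0.05,0,0,1],[0,0,0,0,1],[0,0,0,0,1]],
])

```text
time_s: 3.87
ee_pos: [561.9, -30.5, 62.4]
ee_rot: [179.5, -0.1, 168.8]
force: [2.0, 18.8, -1.9]
gripper_width: 91.2
gripper_force: 9.4
```

Call:
send_rows([
  [[0,-0.12,0,0,1],[0,0,0,0,1],[-0.1,0,0,0,1],[-0.1,0,0,0,1],[0,0,0,0,1]],
])

```text
time_s: 4.28
ee_pos: [567.7, -32.4, 61.9]
ee_rot: [179.1, -0.4, 168.7]
force: [-1.4, 32.5, -0.3]
gripper_width: 91.2
gripper_force: 16.0
```

Call:
send_rows([
  [[-0.05,0,0,0,1],[-0.05,0,0,0,1],[0,0,0,0,1],[0,0,0,0,1]],
])

```text
time_s: 4.62
ee_pos: [570.5, -33.0, 61.9]
ee_rot: [179.1, -0.5, 168.7]
force: [-2.5, 33.0, 0.9]
gripper_width: 91.2
gripper_force: 15.8
```

Call:
send_rows([
  [[-0.06,0,0,0,1],[-0.04,0,0,0,1],[0,0,0,0,1],[0,0,0,0,1],[0,0,0,0,1]],
])

```text
time_s: 5.03
ee_pos: [571.7, -33.3, 61.2]
ee_rot: [179.1, -0.8, 168.8]
force: [-7.0, 33.1, 1.0]
gripper_width: 91.5
gripper_force: 15.6
```

```bash
sed -i 's/^S=env.*/if n=="-": sys.exit()\n&/' look.py; python3 look.py -
```

```text
t 5.03 own x-face,y-axis,z 51.0 -25.1 61.2 F own [-13.2  31.2   1. ]
```

The dial is at its stop: 10 mm of travel and 13 N of axial force. Now I'll roll upward 25 mm.

Call:
send_rows([
  [[0,0,-0.1,0,1],[0,0,-0.1,0,1],[0,0,-0.1,0,1],[0,0,0,0,1]],
])

```text
time_s: 5.37
ee_pos: [571.6, -33.3, 73.4]
ee_rot: [179.1, -0.8, 168.8]
force: [-7.1, 31.0, 1.8]
gripper_width: 90.6
gripper_force: 14.8
```

```bash
python3 look.py roll1
```

```text
t 5.37 own x-face,y-axis,z 51.0 -25.1 73.4 F own [-12.9  29.1   1.8]
[[ 74  82  93 100  79  45  15  10   9  12  10  10  11  12  11   9  12  11
   27  36  39  35  33  24]
 [ 73  77  80  79  67  81  88  83  80  75  74  74  75  71  72  73  73  73
   63  42  36  38  38  35]
 [ 75  74  74  68  72  84  86  84  84  83  81  80  80  77  77  77  78  78
   78  48  27  27  28  28]
 [ 64  65  66  49  45  48  48  48  52  51  48  48  47  45  45  42  42  43
   63  41  21  22  22  22]
 [ 74  83  86  52  17  17  19  16  19  20  22  21  21  21  21  14  10  11
   34  28  22  23  21  21]
 [ 88  94  95  57  19  13  14  12  15  19  18  20  19  20  16  12  10  11
   18  22  22  21  24  22]
 [ 83  92  94  59  19  14  13  15  17  20  18  19  21  22  17  12   9  13
   15  33  39  39  47  79]
 [ 82  96  98  66  26  11  15  13  15  17  16  17  20  20  14  12  10  10
   14  38  43  45  41  88]
 [ 89  96  97  78  38  15  16  15  15  17  17  15  15  13  13  10   8  11
   14  38  44  46  88  98]
 [ 92  95  89  91  60  21  11  15  15  12  14  13  12  11  12  12  10  11
   14  37  44  48  95  99]
 [ 85  86  83  85  77  44  14  11  12  12  15  11  14  13  12  11  11  11
   16  37  43  50  87  96]
 [ 82  82  82  82  82  75  50  24  14  12  15  13  13  45  38  17  10  13
   16  38  44  49  84  94]
 [ 81  82  82  82  83  82  58  25  14  12  13  14  13  73  98 100  84  75
   41  38  43  53  85  94]
 [ 82  71  62  69  80  82  75  40  14  12  13  13  13  47  67  74  67  84
   51  39  44  55  86  94]
 [ 76  54  40  56  76  82  81  62  36  17  13  11  13  10  10  19  23  64
   42  37  44  64  88  95]
 [ 79  55  45  62  77  81  81  77  71  57  36  16  12  11  21  35  60  73
   42  37  44  67  89  94]
 [ 80  74  73  75  80  81  80  80  80  76  70  67  67  66  67  70  77  81
   46  37  44  64  87  93]]
```

View pics/roll1.png

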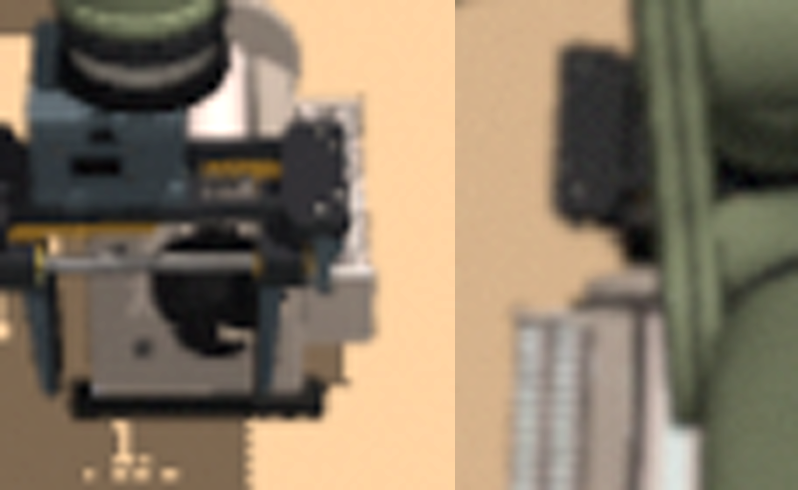

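The line now points right, slightly downward, at (235–250,335). The dial is out and has turned one notch, so rolling works without slip. I'll continue up another 13 mm.

Call:
send_rows([
  [[0,0,-0.11,0,1],[0,0,-0.11,0,1],[0,0,-0.11,0,1],[0,0,0,0,1]],
])

```text
time_s: 5.8
ee_pos: [571.5, -33.4, 86.6]
ee_rot: [179.1, -0.9, 168.8]
force: [-6.9, 30.3, 1.5]
gripper_width: 91.0
gripper_force: 13.9
```

```bash
python3 look.py -
```

```text
t 5.8 own x-face,y-axis,z 50.9 -25.2 86.6 F own [-12.6  28.4   1.5]
```

Call:
send_rows([
  [[0,0.5,0,0,1],[0,0.4,0,0,1],[0.2,0.3,0,0,1],[0.2,0.1,0,0,1],[0,0,0,0,1]],
])

```text
time_s: 6.22
ee_pos: [568.4, 11.3, 87.7]
ee_rot: [-180.0, -0.1, 169.1]
force: [-0.8, 0.8, 0.1]
gripper_width: 91.1
gripper_force: 0.0
```

Call:
send_rows([
  [[0,0.05,-0.03,0,1],[0,0,0,0,1],[0,0,0,0,1]],
])

```text
time_s: 6.47
ee_pos: [571.2, 11.7, 89.4]
ee_rot: [-180.0, 0.0, 168.9]
force: [0.5, -0.5, -0.4]
gripper_width: 91.3
gripper_force: 0.0
```

```bash
python3 look.py rel1
```

```text
t 6.47 own x-face,y-axis,z 42.0 19.0 89.4 F own [ 0.6 -0.4 -0.4]
[[ 39  39  28  20  12  11  10   9  11   9   9  10  10  12  12  11  11  11
   10  14  18  49  69  79]
 [ 58  44  33  16  13  12  11   9  11   9   9   9  10  11   9  10  10  10
   12  14  45  65  82  83]
 [ 50  44  38  23  13  13  12   8   9   5   9  11  12   9  11  10  11  12
   56 119 127 101 103  90]
 [ 46  48  41  22  14  13  11  10   9   8  11  10  11  10   9  10   9  10
   50  87  88  73  87  86]
 [ 48  48  40  21  14  10  11   9   9  11  13  11  11   9  12  10   9  10
   23  20  14  31  74  84]
 [ 48  47  36  20  11  13  10   8   9   9  11  12  12  13  12   9   9   8
   12  12  13  49  75  82]
 [ 47  44  36  20  12  13  10  10  12  13  12  12  12  12  12  12  11   9
   17  16  13  55  76  82]
 [ 51  45  35  27  35  21   9  11   9  11  11  11  10  13  11  10  12  11
   14  14  34  70  81  82]
 [ 56  46  34  30  64  43  16   7  12  13  11   9  11  10  26  47  71  94
   55  35  65  80  83  83]
 [ 60  47  36  30  71  73  49  21  11  11  12  11  11  84 103  91  78  76
   46  63  79  81  82  81]
 [ 64  48  36  32  73  82  58  26  13  13  13  10  12  65  73  60  43  28
   48  83  92  84  82  81]
 [ 65  47  36  31  74  83  77  44  12  10  13  11  10  20  17  11  10  22
   66  91  96  93  84  81]
 [ 61  44  39  33  73  83  83  64  30  11  13  10  14   9  11  12  22  60
   78  91  95  95  85  81]
 [ 66  46  40  33  72  82  83  78  71  49  29  16  12  11   9  33  64  78
   75  71  77  90  86  81]
 [ 72  56  42  32  72  83  83  82  82  76  71  69  58  65  69  71  79  81
   69  52  52  78  84  81]
 [ 80  58  46  44  73  82  82  82  82  82  82  82  77  79  81  82  81  81
   76  57  55  75  80  80]
 [ 81  75  72  73  79  82  81  81  81  81  81  81  80  80  81  80  80  81
   80  74  83  81  80  79]]
```

View pics/rel1.png

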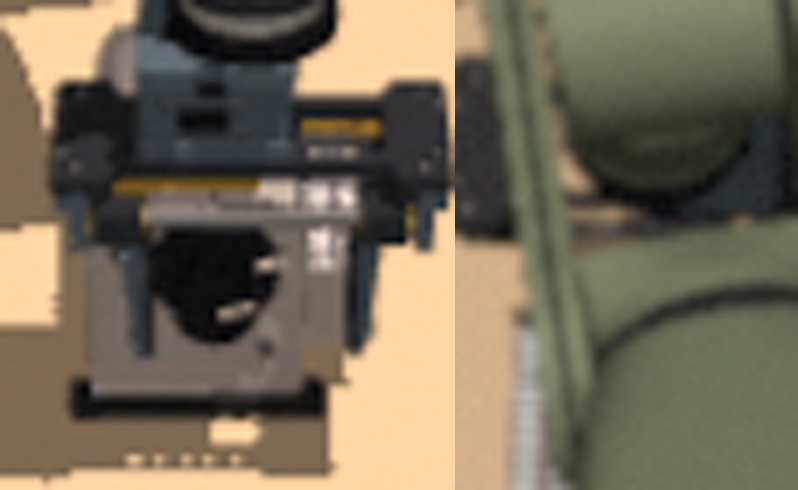

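The dial has sprung home one notch pair on: the line points right and slightly up at (220–250,310), with the tab's line at (265,263), so it is at 5.03 rad. Next is the second stroke, with the −y finger moving down.

Call:
send_rows([
  [[0.02,0.2,0,0,1],[0,0,0,0,1],[0,0.06,0,0,1],[0,0,0,0,1],[0,0,0,0,1]],
])

```text
time_s: 6.98
ee_pos: [571.9, 21.1, 89.0]
ee_rot: [-179.8, -0.0, 169.1]
force: [-0.4, -7.4, 0.3]
gripper_width: 91.1
gripper_force: 3.2
```

Call:
send_rows([
  [[0,0.12,0,0,1],[0,0,0,0,1],[0,0,0,0,1]],
])

```text
time_s: 7.23
ee_pos: [572.1, 21.8, 88.8]
ee_rot: [-179.3, -0.0, 169.2]
force: [-1.8, -20.2, 0.8]
gripper_width: 91.2
gripper_force: 9.3
```

```bash
python3 look.py -
```

```text
t 7.23 own x-face,y-axis,z 40.9 29.1 88.8 F own [  2.1 -20.2   0.8]
```

Call:
send_rows([
  [[0,0.12,0,0,1],[0,0,0,0,1],[-0.1,0,0,0,1],[-0.1,0,0,0,1],[0,0,0,0,1]],
])

```text
time_s: 7.65
ee_pos: [575.6, 21.8, 87.2]
ee_rot: [-178.9, -0.7, 169.2]
force: [-10.4, -27.2, 1.3]
gripper_width: 90.7
gripper_force: 14.1
```

Call:
send_rows([
  [[-0.1,0,0,0,1],[-0.06,0,0,0,1],[-0.04,0,0,0,1],[0,0,0,0,1],[0,0,0,0,1]],
])

```text
time_s: 8.07
ee_pos: [581.4, 20.6, 86.6]
ee_rot: [-178.9, -0.9, 169.2]
force: [-13.4, -25.8, 1.5]
gripper_width: 91.0
gripper_force: 13.6
```

```bash
python3 look.py -
```

```text
t 8.07 own x-face,y-axis,z 50.3 29.7 86.6 F own [ -8.2 -27.9   1.5]
```

Call:
send_rows([
  [[-0.06,0.03,0,0,1],[-0.04,0,0,0,1],[0,0,0,0,1],[0,0,0,0,1]],
])

```text
time_s: 8.4
ee_pos: [582.7, 20.6, 85.7]
ee_rot: [-178.8, -1.3, 169.1]
force: [-17.5, -27.5, 1.4]
gripper_width: 90.9
gripper_force: 14.6
```

```bash
python3 look.py -
```

```text
t 8.4 own x-face,y-axis,z 51.5 29.9 85.7 F own [-11.9 -30.4   1.4]
```

Call:
send_rows([
  [[0,0,0.1,0,1],[0,0,0.1,0,1],[0,0,0.1,0,1],[0,0,0.1,0,1],[0,0,0,0,1]],
])

```text
time_s: 8.82
ee_pos: [582.5, 20.4, 69.3]
ee_rot: [-178.8, -1.3, 169.2]
force: [-18.3, -29.6, 0.9]
gripper_width: 91.4
gripper_force: 15.7
```

```bash
python3 look.py -
```

```text
t 8.82 own x-face,y-axis,z 51.4 29.7 69.3 F own [-12.3 -32.6   0.9]
```

Call:
send_rows([
  [[0,0,0.1,0,1],[0,0,0.09,0,1],[0,0,0,0,1],[0,0,0,0,1]],
])

```text
time_s: 9.15
ee_pos: [582.5, 20.3, 61.8]
ee_rot: [-178.8, -1.3, 169.2]
force: [-18.3, -29.8, -0.7]
gripper_width: 91.6
gripper_force: 16.2
```

```bash
python3 look.py roll2
```

```text
t 9.15 own x-face,y-axis,z 51.4 29.6 61.8 F own [-12.3 -32.7  -0.7]
[[ 29  26  42  70  79  79  79  79  80  79  79  88  84  80  79  78  79  77
   76  77  76  77  77  80]
 [ 22  23  48  73  80  80  79  65  57  59  59  75  73  62  59  59  59  59
   59  59  58  86  95  96]
 [ 21  21  38  50  46  49  47  27  17  20  21  32  34  25  20  20  20  20
   19  20  17  60  90  99]
 [ 22  31  37  38  35  37  47  27   8  10  12  13  10   8  10  11  11  11
   12  11  11  45  94 104]
 [ 38  39  42  42  41  40  72  82  89  90  70  58  58  58  63  64  70  65
   62  58  57  83 100 103]
 [ 36  31  31  31  30  30  77  85  86  88  78  74  74  72  73  73  78  76
   75  71  71  88  94  93]
 [ 28  23  22  23  23  23  55  52  46  48  49  49  48  45  43  43  44  45
   45  44  45  60  72  76]
 [ 25  23  22  24  25  21  28  22  16  16  15  48  57  32  13  13  13  13
   12  15  15  66  92  92]
 [ 26  21  20  22  22  23  20  10  12  12  11  58  81  47  11  11  11  10
   11  10  11  85 103 100]
 [ 55  55  57  41  35  33  27  16  11  12   9  58  88  51  13  11  13  11
    9  11  38  89  99  97]
 [ 77  78  78  52  43  42  31  16  11   9  11  43 101  63  11  11  10  12
    9  39  76  94  96  96]
 [ 83  83  84  69  53  45  31  18  14  12  11  20  77  49  13  11  13  13
   22  74  93  97  95  95]
 [ 83  84  83  64  50  44  32  15  13  13  12  11  33  21  12  10   9  13
   40  85  95  96  95  95]
 [ 83  72  62  51  45  45  33  19  11  11  14  10  10  11  11  13  10  22
   63  65  66  80  93  96]
 [ 78  55  41  39  43  44  32  37  30  16  10   8  12  12  12  10  13  46
   66  48  40  67  91  89]
 [ 80  57  44  43  43  44  32  54  67  58  34  16  12  12  21  35  60  74
   76  55  50  71  84  82]
 [ 82  76  73  65  48  44  32  58  78  78  71  68  67  68  69  72  78  81
   80  74  73  78  81  81]]
```

View pics/roll2.png

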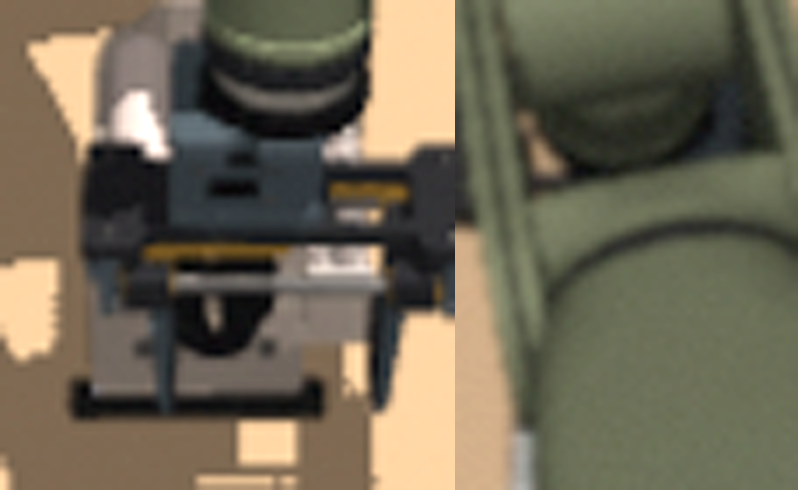

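The white line at (212,310) now points straight up, within a few degrees. I'll release and rise clear.

Call:
send_rows([
  [[0,-0.4,0,0,1],[0,-0.4,0,0,1],[0,-0.1,0,0,1],[0,0,0,0,1],[0,0,0,0,1]],
])

```text
time_s: 9.67
ee_pos: [587.3, -5.3, 65.7]
ee_rot: [180.0, 0.0, 168.9]
force: [0.7, -0.1, 0.7]
gripper_width: 91.3
gripper_force: 0.0
```

Call:
send_rows([
  [[0,0,-0.6,0,1],[0,0,-0.9,0,1],[0,0,-0.9,0,1],[0,0,-0.9,0,1],[0,0,-0.9,0,1]],
])

```text
time_s: 10.08
ee_pos: [587.0, -4.4, 235.4]
ee_rot: [180.0, 0.0, 169.1]
force: [1.5, 0.7, 0.6]
gripper_width: 91.2
gripper_force: 0.0
```

Call:
send_rows([
  [[0,0.9,0,0,1],[0,0.9,0,0,1],[0,0.9,0,0,1],[0,0.9,0,0,1],[0,0,0,0,1]],
])

```text
time_s: 10.5
ee_pos: [615.1, 143.1, 233.3]
ee_rot: [179.7, 0.0, 169.3]
force: [-0.8, -0.7, 0.2]
gripper_width: 90.8
gripper_force: 0.0
```

```bash
python3 look.py end1
```

```text
t 10.5 own x-face,y-axis,z 60.0 156.4 233.3 F own [-0.6 -0.8  0.2]
[[ 89  99 100  92  51  14  14  11  15  16  16  34  29  14  13  12  12  11
   12  10  15  60  81  83]
 [ 80  97  99  68  29  15  14  15  14  17  20  20  14  11  10  11   9  12
   13  11  11  44  77  83]
 [ 85  97  98  59  20  14  13  15  15  19  20  22  20  15  11  12   9  10
   10  11  12  40  76  84]
 [ 92  98  99  59  19  15  12  16  16  19  20  23  24  20  14  11  12  11
   13  10  12  39  76  83]
 [ 95  98  91  54  19  14  14  16  16  20  21  23  24  22  20  14   9   9
   10  13  12  40  77  85]
 [ 98  98  88  58  26  14  14  15  16  17  22  51  49  29  21  15   9   8
   12   9  12  51  78  84]
 [100  99  88  66  33  15  14  14  18  16  14  65  93  54  16  13  12  12
    8  10  10  67  82  83]
 [100 101  90  78  53  23  14  13  13  13  12  51 120  75  13  12  14   9
   13  11  34  74  84  85]
 [ 98  94  86  82  75  45  17  15  14  14  14  40 127  82  14  12  11  11
   10  33  67  81  84  84]
 [ 97  87  84  84  83  74  50  23  14  14  15  24  92  60  13   9  11  10
   19  64  81  83  83  84]
 [ 97  88  83  83  83  83  58  25  15  13  14  13  40  27  13  10  12  12
   47  77  82  83  83  83]
 [ 98  88  85  85  85  84  77  42  13  12  15  15  13  15  12  13  14  21
   67  82  83  83  82  82]
 [ 91  85  84  84  83  84  84  63  31  15  13  14  14  12  12  11  12  47
   76  82  82  82  82  82]
 [ 87  73  63  72  81  84  83  79  73  50  30  17  14  13  22  35  62  74
   75  61  60  76  82  82]
 [ 83  56  42  57  79  84  83  84  83  78  72  69  58  65  71  73  81  83
   68  45  39  66  80  83]
 [ 81  56  46  62  79  83  83  82  83  82  83  83  79  81  82  82  82  83
   77  55  51  72  82  81]
 [ 83  77  73  77  82  82  82  82  82  82  82  83  82  82  81  82  82  81
   81  75  73  79  82  81]]
```

View pics/end1.png

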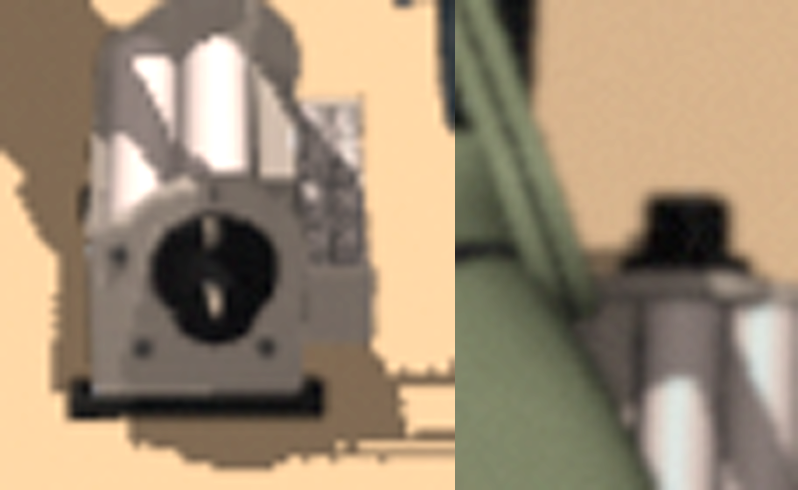

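The dial is home: its end-face silhouette matches the start. The line and tab point up at the mark at (212,190), and the arm is clear.

```bash
python3 -c "
from workcell import env
print(env.job_done())"
```

```text
the job is handed in; nothing more can be done
None
```

The job is handed in: the dial was pulled to its stop, turned until its tab points up at the mark, and is home in that notch by the last picture. The arm was clear and never approached the other things on the counter; no verdict came back.

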